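Spot-check a coated coupon with a sprung contact probe

ROBOT

A 6-joint arm with a two-finger parallel gripper is mounted at the origin on the work surface. World frame = base frame: x ahead of the robot, y to its left, z up, the work surface at z = 0. Lengths are in m, angles in rad, forces in N, time in s.
With the tool pointing down it reaches from about 0.275 to 0.825 m from the base axis. Payload 4.9 kg.
Tool frame: the origin (TCP) lies at the very end of the fingers, on their centre line; the grasp point (between the pads) lies 19 mm behind it; z points along the fingers, y is the line along which they close (so a half turn about z gives the same grasp; the last joint's range is limited). The gripper opens to 85 mm and grips with 20 to 120 N. Pads are 22 mm wide; open, the fingers measure 114 mm over their backs; the gripper's body (76 mm by 85 mm) begins 54 mm behind the grasp point. The pads swing forward as they close: fully open they stand 13 mm farther back than shut.
Start: joints at [-1.246, 0.326, -0.193, 1.052, 0, 1.437], TCP at [0.244, -0.493, 0.231] pointing down, gripper open.
Joint ranges: [-2.65, 2.65], [-0.97, 1.79], [-1.3, 1.35], [-1.93, 2.1], [-1.47, 1.37], [-3.14, 3.14]. Speed limits (rad/s): [2.57, 2.57, 3.14, 3.14, 3.14, 3.14].

INTERFACE

Orientations are given as a unit quaternion [w, x, y, z].
In Python, from bench import * gives the robot as it stands.
- The arm moves only by the tool move_arm, never from a script. Its argument "deltas" is a list of rows, each an object of numbers: "tx", "ty", "tz": the shift along the world's x, y, z in m; "rx", "ry", "rz": the turn, a rotation vector about the world's x, y, z in degrees. In form: [{"tx": .., "ty": .., "tz": .., "rx": .., "ry": .., "rz": ..}, ...]. A call has 1 to 5 rows; each row is the pose to reach, as a shift and turn from the pose commanded when the call began; what a row does not reach only later rows make up. A row lasts 1/8 s, in which the tool goes at most 62.5 mm and 10.7 degrees, less where a joint would pass 70% of its speed; a pose out of reach is approached as far as the arm can. A call with a gripper value outside its range is refused whole. "fingers" is the opening, from 0 (shut) to 1 (fully open), set as the call begins (left out, the last holds). The fingers move at their own pace and stop on an object; "squeeze" is the grip in N (left out, the last holds). Time passes only in rows, so rows that repeat a pose let the fingers close. It gives the time, the measured TCP pose, the force, the opening and the grip force at its end, in the units of the state.
- get_state(): the state, without advancing time (a new reading comes with each control period).
- snapshot(name): name is "side" or "top" or "wrist"; returns a dict with "frame" (384x512x3 uint8, red, green, blue), "fovy" (degrees; the focal length in pixels is half the picture's height over the tangent of half this angle, whatever the lens; pixels are square), "cx", "cy" (the principal point, pixels), "dist" ([k1, k2, p1, p2, k3] as OpenCV has them; the pictures are not rectified), "rvec" (rotation vector, rad) and "tvec" (3), from world to camera coordinates, as OpenCV has them; the wrist camera has in their place "tool_from_camera" (4x4, takes a point from camera to tool coordinates, whose origin is the TCP and whose axes are the flange's). Camera axes: x right, y down, z forward; pixel columns grow to the right and rows downward; lengths in m; the calibration is good to about 2 mm. A picture is of the moment at which its call begins: read the wrist's pose just before it. There is no depth.
- sign_off(): hands the job in; it is judged then, once.
The state is a dict: "t": time; "joint_positions": joint angles; "qd": joint speeds; "effort": joint torques, N m; "ee_pos": TCP position; "tcp_rot": TCP orientation; "ft_force": force on the tool from outside, world axes, zero at the start; "moment": the same for the moment, N m; "grip_width": finger opening in m; "grasp_force": force on a finger pad.
Only numpy, scipy, OpenCV 4.12 (cv2) and the standard library are available. Lean on these libraries where they do the work, as an engineer would, in place of code of your own. Each camera call takes 0.05 s, during which the arm holds its last target. There are 200 camera calls.

TASK

Draw the green probe card straight up out of its slot in the white rack by its orange top rail, carry it to the sloped stand and set its steel pin on the orange dot of the metal coupon, holding the card square to the coupon's sloping face and pressing lightly so that the sprung pin is about half pushed in. Finish while still holding it there, at rest: do not let go or put it down. Leave the two glass panels standing in the rack and do not knock anything else on the bench.

Things in the scene. Friction and masses are not known exactly. Their poses are not given: they have to be found in the camera images.
- probe: Probe card, about 0.1 kg: green board 6 mm thick (x), 54 mm wide (y); origin at the middle of its lower edge, z up the board. Orange grip rail along the top edge, 12 mm thick, 100 to 124 mm above the origin: grip it across its thickness. A thin pin sticks out below (tip). It starts upright in one of the rack's slots, its x along the rack's x.
- tip (a point): The round end of the steel pin (6 mm diameter): on the card's z axis, 22 mm below its lower edge with the pin fully out; it moves up into the card when pressed.
- plunger (a joint): How far the sprung pin is pushed into the card, in m: 0 fully out, 0.012 fully in (hard stop). It starts to move at about 1 N and is fully in at about 4.7 N (300 N/m); half in takes about 2.9 N.
- rack: White rack on a blue foot, fixed, 136 x 80 mm, 65 mm high; origin at the centre of its underside, z up. Three slots along its y at x = -44, 0, 44 mm, 8 mm wide, 35 mm deep; the cards stand on ledges 30 mm up, open in the middle for the pin. The probe is in any one of them, glass panels in the others, their tops 100 mm up (30 mm below the probe's rail).
- panel_a: Clear glass panel 6 x 54 x 70 mm standing in a slot of the rack; origin at the middle of its lower edge, x through its thickness, z up. To be left alone.
- panel_b: Greenish glass panel, else the same as panel_a. To be left alone.
- stand: Sloped stand, fixed, foot 110 x 160 mm; origin at the centre of its underside, z up. Carries a metal coupon 80 x 140 mm whose face slopes 20 degrees, lower towards the stand's -x (which looks roughly to the robot), level along y; the face's middle is 60 mm up, the stand's top 78 mm. An orange and a blue dot lie on it, one either side (y) of the middle, 15 to 45 mm off.
- spot (a point): Centre of the orange dot (16 mm diameter, narrow white rim) on the coupon's face. Its z axis is the face's outward normal: up, leaning 20 degrees towards the stand's -x. The blue dot is not to be used.
- bottle_a: Brown reagent bottle with white cap, 68 mm diameter, 150 mm high, origin under its foot. To be left alone.
- bottle_b: Brown reagent bottle with white cap, 60 mm diameter, 130 mm high, origin under its foot. To be left alone.
- red_jar: White jar with a red cap, 48 mm diameter, 55 mm high, origin under its foot. To be left alone.
- beaker: Glass beaker, 72 mm diameter, 80 mm high, origin under its foot. To be left alone.
- dish: Glass dish, 100 mm diameter, 25 mm high, origin under its foot. To be left alone.
- wrench: Steel wrench lying on the bench. To be left alone.

How it is judged:
On the way:
1. the probe card is held, drawn up clear of the rack (z of probe in the frame of rack above 0.09 m and contact force between the fingers and probe above 1 N and contact force between probe and rack below 0.05 N), for 0.2 s.
At the end, for the whole second after the job is handed in: The gripper holds the card at rest, off the rack; pin end within 8 mm of the orange dot's centre, card within 8 degrees of the face's normal, pin pushed in 2 to 10.5 mm, 0.8 to 7 N on the stand; both glass panels still in their slots (distance between tip and spot below 0.008 m and angle between the z axis of probe and the z axis of spot, either way round below 0.14 rad and value of joint plunger between 0.002 and 0.0105 m and contact force between probe and stand between 0.8 and 7 N and contact force between the fingers and probe above 1 N and contact force between probe and rack below 0.05 N and linear speed of probe below 0.02 m/s and z of each of panel_a, panel_b in the frame of rack below 0.036 m); the arm keeps its last pose, push and grip.
It fails at once if the probe card is pressed on the stand with more than 15 N (contact force between probe and stand above 15 N).
It fails at once if a glass panel is moved by more than 20 mm or tipped (distance of any of panel_a, panel_b from where it was at the start of the episode above 0.02 m or angle between any of panel_a, panel_b's own z axis and vertical above 0.3 rad).
It fails at once if something else on the bench is knocked over or pushed more than 30 mm (distance of any of bottle_a, bottle_b, red_jar, beaker, dish, wrench from where it was at the start of the episode above 0.03 m).
It also fails if it takes over 45 s, if anything falls off the work surface, if the arm or the gripper's body presses on something with over 40 N, if the wrist force passes 120 N, or if a joint passes its speed limit or range.

## Working session

There is one attempt and no reset: what is moved stays moved. The work goes in short steps, Python scripts to look and compute and a tool call to move; the robot and the scene stay as the last step left them, time stands still between calls to the robot, and variables do not carry over. Pictures are saved under pics/ and viewed, at most 10 in all, crops included, and the job is handed in when it is done.

Besides the shell and the picture viewer there is one more tool, called after "Emit:" in YAML: its name, and indented under it one key for each argument. move_arm: Moves the arm, as the interface text tells. Its arguments: {"type":"object","properties":{"deltas":{"type":"array"},"fingers":{"type":"number"},"squeeze":{"type":"number"}},"required":["deltas"]}

```bash
mkdir -p pics; ls; cat > h.py <<'E'
from bench import *
import numpy as np, cv2, pickle
def shot(n,f):
    st=get_state(); s=snapshot(n); cv2.imwrite('pics/'+f+'.png',s['frame'][:,:,::-1]); s['st']=st
    pickle.dump(s,open('pics/'+f+'.pkl','wb')); return s
E
python3 - <<'E'
from h import *
for n in('side','top'):
    s=shot(n,n+'0'); print({k:v for k,v in s.items() if k not in('frame',)})
a=[cv2.imread(f'pics/{n}0.png') for n in('side','top')]
E
```

```text
pics
{'fovy': 50.96110369611655, 'cx': 262.3568840069862, 'cy': 192.49257294435782, 'dist': array([-0.06948485,  0.        ,  0.        ,  0.        ,  0.        ]), 'rvec': array([ 0.3180941 , -2.60037423,  1.4625059 ]), 'tvec': array([0.5774638 , 0.10546112, 1.35562317]), 'st': {'t': 0.0, 'joint_positions': array([-1.24623882e+00,  3.26956389e-01, -1.93573678e-01,  1.05200416e+00,
        2.54283905e-05,  1.43662451e+00]), 'qd': array([-0.00020084, -0.00108875, -0.00011182, -0.00154228, -0.00081443,
        0.00180792]), 'effort': array([ 2.64143127e-04, -4.43397653e+01,  2.62438917e+01,  1.55616441e-02,
        1.27923809e-05, -6.04104756e-06]), 'ee_pos': array([ 0.24339034, -0.49257098,  0.2304989 ]), 'tcp_rot': array([-8.66224169e-04,  9.73810676e-01,  2.27358773e-01, -6.99363029e-05]), 'ft_force': array([0.89269502, 1.27581899, 1.01744759]), 'moment': array([-0.01180493, -0.05560226,  0.01090918]), 'grasp_force': 0.0, 'grip_width': 0.0853518089500822}}
{'fovy': 44.870267782983106, 'cx': 249.00502931637521, 'cy': 194.63463234317635, 'dist': array([-0.10641656,  0.        ,  0.        ,  0.        ,  0.        ]), 'rvec': array([ 2.18076316, -2.13700987,  0.12270259]), 'tvec': array([0.00676359, 0.56431197, 1.34384249]), 'st': {'t': 0.05, 'joint_positions': array([-1.24620589e+00,  3.26912084e-01, -1.93576068e-01,  1.05199798e+00,
       -3.59252543e-05,  1.43657583e+00]), 'qd': array([ 0.00038362, -0.00102849,  0.00046751,  0.00119111, -0.00288132,
        0.00169665]), 'effort': array([ 1.22123358e-03, -4.44641304e+01,  2.63323492e+01,  8.02751107e-03,
       -1.38480568e-04,  1.15824977e-05]), 'ee_pos': array([ 0.24339033, -0.49257316,  0.23052211]), 'tcp_rot': array([-8.39369988e-04,  9.73801412e-01,  2.27398539e-01, -9.81818727e-05]), 'ft_force': array([-0.10933493, -0.19095505, -0.04162192]), 'moment': array([-0.0138886 ,  0.02314736, -0.00721137]), 'grasp_force': 0.0, 'grip_width': 0.08514319182821728}}
```

View pics/side0.png

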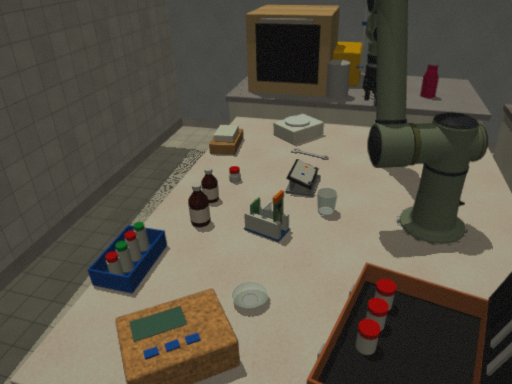

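View pics/top0.png

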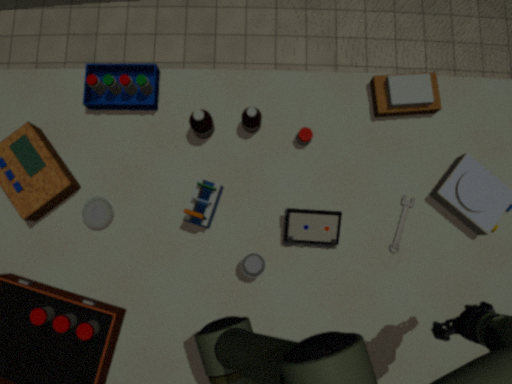

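The side view shows the rack at about (267,218), with the orange rail at (278,198), and the stand at (303,175). In the top view the rack is at (203,205), the orange rail at (194,214), the stand at (313,227) and the orange dot at (327,229). I'll zoom in on these.

```bash
python3 - <<'E'
import cv2,numpy as np
s=cv2.imread('pics/side0.png');t=cv2.imread('pics/top0.png')
def c(i,x,y,w,h,W,H):
    o=cv2.resize(i[y:y+h,x:x+w],(W,H),interpolation=cv2.INTER_CUBIC)
    return np.clip(o.astype(float)*1.5,0,255).astype('uint8')
a=np.hstack([c(t,170,170,67,50+17,400,400),c(t,280,200,67,67,400,400)])
b=np.hstack([c(s,235,185,80,40+0,400,200),c(s,270,150,80,40,400,200)])
b=np.hstack([c(s,240,185,66,60,220,200),c(s,280,155,50,50,200,200),np.zeros((200,380,3),'uint8')])
cv2.imwrite('pics/z.png',np.vstack([a,b]))
E
```

```text
(no output)
```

View pics/z.png

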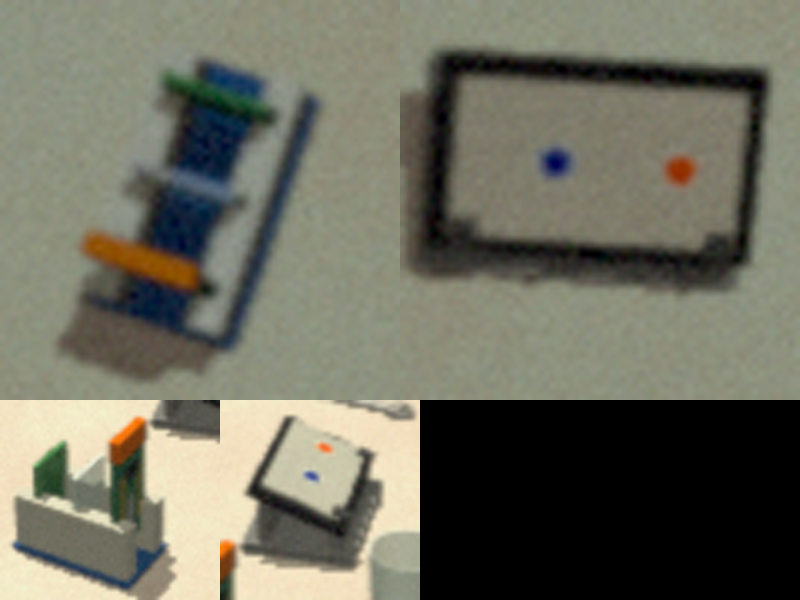

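```bash
cat >> h.py <<'E'
from scipy.spatial.transform import Rotation as R
def cam(s):
    h=s['frame'].shape[0]; f=h/2/np.tan(np.radians(s['fovy'])/2)
    K=np.array([[f,0,s['cx']],[0,f,s['cy']],[0,0,1]])
    if 'rvec' in s: Rw=cv2.Rodrigues(s['rvec'])[0]; return K,s['dist'],Rw.T,-Rw.T@s['tvec']
    T=np.eye(4); q=s['st']['tcp_rot']; T[:3,:3]=R.from_quat(q,scalar_first=True).as_matrix(); T[:3,3]=s['st']['ee_pos']
    M=T@np.array(s['tool_from_camera']); return K,s['dist'],M[:3,:3],M[:3,3]
def ray(s,p):
    K,d,Rm,c=cam(s); u=cv2.undistortPoints(np.array([[p]],float),K,d)[0,0]; return c,Rm@np.array([u[0],u[1],1])
def atz(s,p,z): c,v=ray(s,p); return c+v*(z-c[2])/v[2]
def tri(*sp):
    A=np.zeros((3,3));b=np.zeros(3)
    for s,p in sp:
        c,v=ray(s,p); v=v/np.linalg.norm(v); P=np.eye(3)-np.outer(v,v); A+=P;b+=P@c
    return np.linalg.solve(A,b)
def load(f): return pickle.load(open('pics/'+f+'.pkl','rb'))
def proj(s,X):
    K,d,Rm,c=cam(s); return cv2.projectPoints(np.atleast_2d(X).astype(float),cv2.Rodrigues(Rm.T)[0],-Rm.T@c,K,d)[0][:,0]
E
python3 - <<'E'
from h import *
t=load('top0');s=load('side0');k=67/400
def zt(x,y): return (170+(x-.5)*k if x<400 else 280+(x-400)*k, (170 if x<400 else 200)+y*k)
for n,p,z in [('railL',(85,243),.154),('railR',(204,280),.154),('green L',(165,78),.1),('green R',(272,116),.1),('clr L',(135,170),.1),('clr R',(242,203),.1),
 ('orange',(680,170),.06),('blue',(556,162),.06),('TL',(440,52),.078),('TR',(768,70),.078),('BR',(743,264),.04),('BL',(430,243),.04)]:
    print(n,atz(t,zt(*p),z).round(4))
so=(280+(324-220)*.25,155+(448-400)*.25); sb=(280+(311-220)*.25,155+(476-400)*.25)
print(tri((t,zt(680,170)),(s,so)),tri((t,zt(556,162)),(s,sb)))
print('side rail', tri((t,zt(85,243)),(s,(240+112*.3,185+45*.3))),tri((t,zt(204,280)),(s,(240+145*.3,185+22*.3))))
w=shot('wrist','w0');print(w['tool_from_camera'],w['fovy'])
print('bottles',atz(t,(200,120),.15),atz(t,(251,116),.13),'beaker',atz(t,(254,263),.08))
E
```

```text
railL [0.5027 0.1915 0.154 ]
railR [0.4871 0.1371 0.154 ]
green L [0.5862 0.1641 0.1   ]
green R [0.5691 0.1128 0.1   ]
clr L [0.5421 0.1768 0.1   ]
clr R [0.5275 0.1257 0.1   ]
orange [ 0.467  -0.2088  0.06  ]
blue [ 0.4698 -0.1486  0.06  ]
TL [ 0.5205 -0.0905  0.078 ]
TR [ 0.5148 -0.2482  0.078 ]
BR [ 0.4225 -0.2433  0.04  ]
BL [ 0.4301 -0.0896  0.04  ]
[ 0.46868217 -0.20931562  0.05590116] [ 0.47149948 -0.14892672  0.05584922]
side rail [0.50561866 0.19282925 0.14767619] [0.48827709 0.13827507 0.1428972 ]
[[-3.90127588e-04 -9.58035336e-01 -2.86649859e-01  7.30263060e-02]
 [ 9.99999888e-01 -4.50381959e-04  1.44267603e-04  2.58314157e-05]
 [-2.67315386e-04 -2.86649771e-01  9.58035405e-01 -1.41783899e-01]
 [ 0.00000000e+00  0.00000000e+00  0.00000000e+00  1.00000000e+00]] 60.789053273861256
bottles [0.7558808  0.15769997 0.15      ] [0.77571918 0.01663549 0.13      ] beaker [ 3.64903255e-01 -7.64292511e-05  8.00000000e-02]
```

Emit:
move_arm:
  deltas:
    - {"tx": 0.045, "ty": 0.06, "rz": 9.3}
    - {"tx": 0.09, "ty": 0.12, "rz": 18.6}
    - {"tx": 0.135, "ty": 0.18, "rz": 28}
    - {"tx": 0.18, "ty": 0.24, "rz": 37.4}
    - {"tx": 0.224, "ty": 0.3, "rz": 46.7}
  fingers: 0.7

```text
$.deltas[0]: bad value
```

Emit:
move_arm:
  deltas:
    - {}
    - {}

```text
$.deltas[0]: bad value
```

```bash
python3 - <<'E'
from h import *
s=shot('wrist','w1'); print(s['st']['ee_pos'],s['st']['tcp_rot'],s['st']['ft_force'],s['st']['grip_width'])
print(proj(s,[[.468,-.209,.058],[.471,-.149,.058]]))
E
```

```text
[ 0.24345056 -0.49266595  0.23067058] [-6.91562454e-04  9.73802372e-01  2.27394943e-01 -4.55393026e-05] [ 0.28148653 -0.62487124  0.07154654] 0.0852166610497722
[[  29.70562685 -281.2618866 ]
 [ -56.2836878  -340.50120164]]
```

View pics/w1.png

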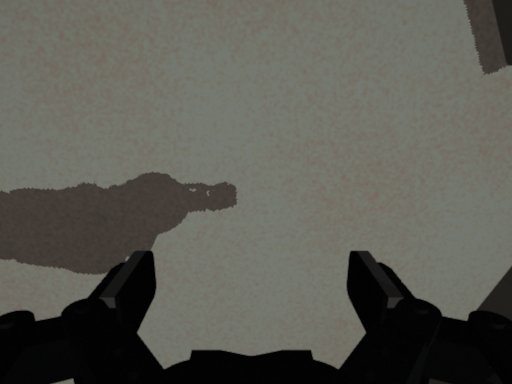

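The move was refused because every row needs all six keys. The picture shows only bare bench, with the fingers at the bottom of the frame.

Emit:
move_arm:
  deltas:
    - {"tx": 0.044, "ty": 0.054, "tz": 0, "rx": 0, "ry": 0, "rz": 9.3}
    - {"tx": 0.088, "ty": 0.108, "tz": 0, "rx": 0, "ry": 0, "rz": 18.6}
    - {"tx": 0.132, "ty": 0.162, "tz": 0, "rx": 0, "ry": 0, "rz": 28}
    - {"tx": 0.176, "ty": 0.216, "tz": 0, "rx": 0, "ry": 0, "rz": 37.4}
    - {"tx": 0.22, "ty": 0.27, "tz": 0, "rx": 0, "ry": 0, "rz": 46.7}
  fingers: 0.7

```text
t: 0.82
ee_pos: [0.442, -0.2492, 0.2313]
tcp_rot: [0.0, 0.802, 0.597, 0.0]
ft_force: [1.9, -0.9, -0.8]
grip_width: 0.0598
grasp_force: 0.0
```

Emit:
move_arm:
  deltas:
    - {"tx": 0, "ty": 0, "tz": 0, "rx": 0, "ry": 0, "rz": 0}
    - {"tx": 0, "ty": 0, "tz": 0, "rx": 0, "ry": 0, "rz": 0}

```text
t: 1.08
ee_pos: [0.4408, -0.2509, 0.2312]
tcp_rot: [-0.0, 0.804, 0.595, -0.0]
ft_force: [-0.7, -0.8, 0.1]
grip_width: 0.0597
grasp_force: 0.0
```

```bash
python3 - <<'E'
from h import *
s=shot('wrist','w1b'); print(s['st']['ee_pos'],s['st']['tcp_rot'],s['st']['ft_force'],s['st']['grip_width'])
print(proj(s,[[.468,-.209,.058],[.471,-.149,.058]]))
E
```

```text
[ 0.44082936 -0.25088497  0.23115079] [-4.35032243e-05  8.03931359e-01  5.94722008e-01 -3.19930162e-04] [-0.68623881 -0.82907864  0.14744048] 0.059663493404847404
[[265.525586   124.67278589]
 [249.87373032  58.12881105]]
```

View pics/w1b.png

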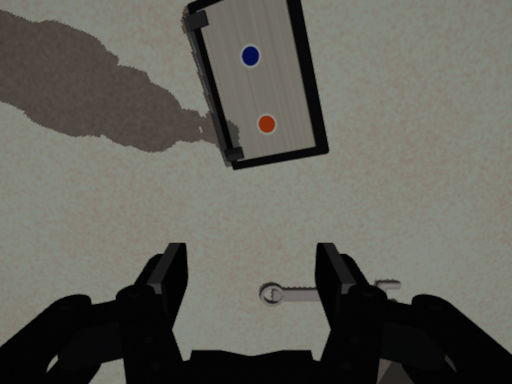

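The wrist view shows the orange dot at (266.5,124) and the blue dot at (250.5,56), both within about 2 px of prediction. Next I go to the rack.

Emit:
move_arm:
  deltas:
    - {"tx": 0.006, "ty": 0.055, "tz": 0, "rx": 0, "ry": 0, "rz": 0}
    - {"tx": 0.012, "ty": 0.11, "tz": 0, "rx": 0, "ry": 0, "rz": 0}
    - {"tx": 0.02, "ty": 0.165, "tz": 0, "rx": 0, "ry": 0, "rz": 0}
    - {"tx": 0.026, "ty": 0.22, "tz": 0, "rx": 0, "ry": 0, "rz": 0}
    - {"tx": 0.032, "ty": 0.275, "tz": 0, "rx": 0, "ry": 0, "rz": 0}

```text
t: 1.75
ee_pos: [0.4731, 0.0238, 0.2314]
tcp_rot: [0.0, 0.805, 0.593, 0.0]
ft_force: [0.6, -0.0, -0.9]
grip_width: 0.0601
grasp_force: 0.0
```

Emit:
move_arm:
  deltas:
    - {"tx": 0.006, "ty": 0.055, "tz": 0, "rx": 0, "ry": 0, "rz": 0}
    - {"tx": 0.013, "ty": 0.11, "tz": 0, "rx": 0, "ry": 0, "rz": 0}
    - {"tx": 0.013, "ty": 0.11, "tz": 0, "rx": 0, "ry": 0, "rz": 0}
    - {"tx": 0.013, "ty": 0.11, "tz": 0, "rx": 0, "ry": 0, "rz": 0}

```text
t: 2.25
ee_pos: [0.4861, 0.1326, 0.2311]
tcp_rot: [0.0, 0.805, 0.594, -0.0]
ft_force: [0.6, 0.3, 0.9]
grip_width: 0.0595
grasp_force: 0.0
```

```bash
python3 - <<'E'
from h import *
s=load('w1b');t=load('top0');k=67/400
def cen(s,p,r,f):
    x,y=map(int,p); c=s['frame'][y-r:y+r+1,x-r:x+r+1].astype(float); m=f(c); yy,xx=np.nonzero(m); return x-r+xx.mean(),y-r+yy.mean(),m.sum()
fo=lambda c:(c[...,0]>1.6*c[...,2])&(c[...,0]>60); fb=lambda c:(c[...,2]>1.6*c[...,0])
o=cen(s,(266,124),12,fo);b=cen(s,(250,56),12,fb);to=cen(t,(327,228),5,fo);tb=cen(t,(306,227),5,fb);print(o,b,to,tb)
print(tri((s,o[:2]),(t,to[:2])),tri((s,b[:2]),(t,tb[:2])))
for z in(.056,.06):print(atz(s,o[:2],z),atz(s,b[:2],z))
s=shot('wrist','w2'); print(s['st']['ee_pos'],s['st']['tcp_rot'])
print(proj(s,[[.5027,.1915,.154],[.4871,.1371,.154]]))
E
```

```text
(np.float64(266.4796380090498), np.float64(123.75113122171946), np.int64(221)) (np.float64(250.02057613168725), np.float64(55.584362139917694), np.int64(243)) (np.float64(326.5), np.float64(228.0), np.int64(26)) (np.float64(305.61538461538464), np.float64(226.6153846153846), np.int64(13))
[ 0.46907422 -0.20919704  0.05013385] [ 0.47151958 -0.14718738  0.05929451]
[ 0.46914153 -0.20861885  0.056     ] [ 0.47180212 -0.14681191  0.056     ]
[ 0.46905686 -0.2082722   0.06      ] [ 0.47168387 -0.1472454   0.06      ]
[0.48605549 0.13259533 0.23106446] [ 1.07854371e-04  8.04579167e-01  5.93845231e-01 -4.40428204e-04]
[[248.60894663 115.91724037]
 [250.41359485 198.91930133]]
```

View pics/w2.png

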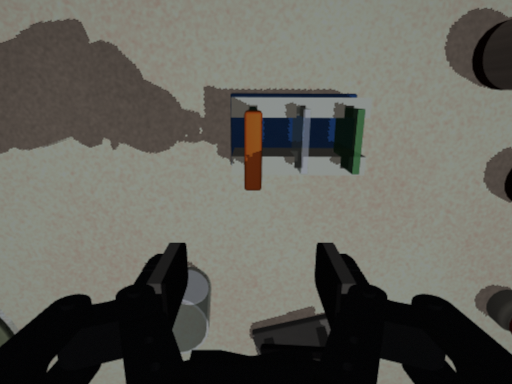

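The rail is seen at columns 245 to 262 and rows 108 to 189. It is parallel to the tool x axis, in the end slot, with both glass panels to its right.

```bash
python3 - <<'E'
from h import *
s=load('w2');c=s['frame'].astype(float); m=(c[...,0]>1.7*c[...,2])&(c[...,0]>50); m[:95]=0;m[200:]=0;m[:,:235]=0;m[:,275:]=0
for y in range(104,194,6): xx=np.nonzero(m[y])[0]; print(y,xx.min() if len(xx) else 0,xx.max() if len(xx) else 0, c[y,253].astype(int))
yy=np.nonzero(m)[0];print(yy.min(),yy.max())
a=atz(s,(253.3,189.3),.154);b=atz(s,(253.7,112),.154);d=b-a;print(a,b,np.linalg.norm(d),np.degrees(np.arctan2(d[1],d[0])),(a+b)/2)
l=atz(s,(244.6,180),.154);r=atz(s,(262.5,180),.154);print(l,r,np.linalg.norm(l-r)); print(s['cx'],s['cy'])
E
```

```text
104 0 0 [129 133 129]
110 0 0 [29 16  6]
116 244 261 [136  79  28]
122 244 261 [135  77  27]
128 244 261 [136  78  28]
134 244 261 [136  77  27]
140 244 261 [135  76  26]
146 244 261 [136  76  26]
152 244 261 [124  66  22]
158 244 260 [88 37 13]
164 245 260 [88 38 13]
170 245 260 [88 37 12]
176 245 260 [87 36 11]
182 245 260 [86 36 11]
188 245 260 [82 33 10]
111 189
[0.49108208 0.14319257 0.154     ] [0.50658896 0.19288713 0.154     ] 0.05205778284339004 72.66978271845069 [0.49883552 0.16803985 0.154     ]
[0.48730861 0.15131454 0.154     ] [0.49908144 0.14768109 0.154     ] 0.012320770625935486
250.97571740685478 195.109516070963
```

Emit:
move_arm:
  deltas:
    - {"tx": 0.013, "ty": 0.035, "tz": -0.02, "rx": 0, "ry": 0, "rz": 0}
    - {"tx": 0.013, "ty": 0.035, "tz": -0.05, "rx": 0, "ry": 0, "rz": 0}
    - {"tx": 0.013, "ty": 0.035, "tz": -0.08, "rx": 0, "ry": 0, "rz": 0}
    - {"tx": 0.013, "ty": 0.035, "tz": -0.108, "rx": 0, "ry": 0, "rz": 0}
    - {"tx": 0.013, "ty": 0.035, "tz": -0.108, "rx": 0, "ry": 0, "rz": 0}

```text
t: 2.92
ee_pos: [0.4974, 0.1668, 0.1216]
tcp_rot: [-0.001, 0.805, 0.593, -0.002]
ft_force: [0.7, -0.1, 0.6]
grip_width: 0.0601
grasp_force: 0.0
```

```bash
python3 - <<'E'
from h import *
s=shot('wrist','w3'); print(s['st']['ee_pos'])
t=shot('side','s3')
a=s['frame'];b=t['frame'][150:260,200:340]
im=np.hstack([a[:,:,::-1],cv2.resize(b[:,:,::-1],(288,226),interpolation=cv2.INTER_CUBIC).repeat(1,0) if 0 else np.vstack([cv2.resize(b[:,:,::-1],(288,226),interpolation=cv2.INTER_CUBIC),np.zeros((158,288,3),'uint8')])])
cv2.imwrite('pics/m3.png',im)
E
```

```text
[0.49741746 0.16683753 0.12155383]
```

View pics/m3.png

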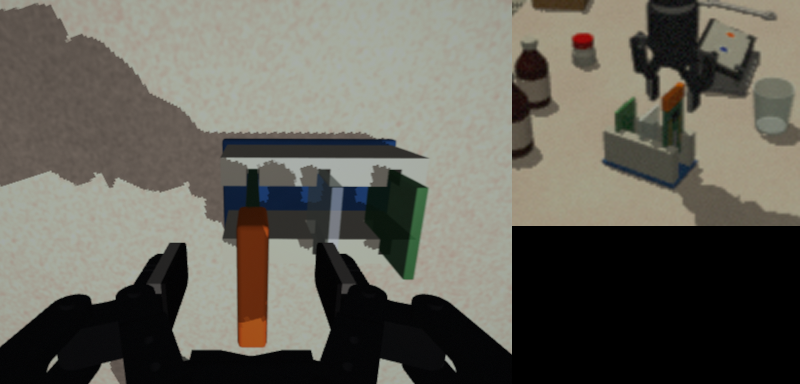

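The rail spans columns 238 to 267, centred between the fingers (186 and 317), with the panels clear of them. I'll grip it.

Emit:
move_arm:
  deltas:
    - {"tx": 0, "ty": 0, "tz": 0, "rx": 0, "ry": 0, "rz": 0}
    - {"tx": 0, "ty": 0, "tz": 0, "rx": 0, "ry": 0, "rz": 0}
    - {"tx": 0, "ty": 0, "tz": 0, "rx": 0, "ry": 0, "rz": 0}
    - {"tx": 0, "ty": 0, "tz": 0, "rx": 0, "ry": 0, "rz": 0}
    - {"tx": 0, "ty": 0, "tz": 0, "rx": 0, "ry": 0, "rz": 0}
  fingers: 0
  squeeze: 40

```text
t: 3.65
ee_pos: [0.4992, 0.1694, 0.1242]
tcp_rot: [0.0, 0.804, 0.595, 0.0]
ft_force: [-2.5, -0.3, 6.0]
grip_width: 0.0115
grasp_force: 41.3
```

```bash
python3 - <<'E'
from h import *
s=load('w3'); q=R.from_quat(s['st']['tcp_rot'],scalar_first=True); print(q.as_matrix())
for x in(-.027,.027):
  for z in (-.0325,-.008): print(x,z,proj(s,s['st']['ee_pos']+q.apply([x,0,z])))
a=[atz(s,(252.5,y),.154) for y in (346.5,225)]
print([q.inv().apply(p-s['st']['ee_pos']) for p in a]); g=get_state(); print(g['t'],g['ee_pos'],g['grip_width'],g['grasp_force'],g['ft_force'],g['moment'])
E
```

```text
[[ 0.2958643   0.95521894 -0.00459326]
 [ 0.95522699 -0.29587198 -0.00107934]
 [-0.00239002 -0.00406827 -0.99998887]]
-0.027 -0.0325 [[250.68611081 353.22310485]]
-0.027 -0.008 [[250.74644126 314.90799332]]
0.027 -0.0325 [[250.58936408 230.33795835]]
0.027 -0.008 [[250.67238342 208.22481287]]
[array([-0.02377574,  0.00073642, -0.0323927 ]), array([ 0.02907006,  0.00068597, -0.0325188 ])]
3.65 [0.49916392 0.169372   0.12415132] 0.011519086698391395 41.28454148769379 [-2.53088902 -0.28832401  6.04288323] [ 0.02236128  0.49862712 -0.07546151]
```

Emit:
move_arm:
  deltas:
    - {"tx": 0, "ty": 0, "tz": 0.02, "rx": 0, "ry": 0, "rz": 0}
    - {"tx": 0, "ty": 0, "tz": 0.04, "rx": 0, "ry": 0, "rz": 0}
    - {"tx": 0, "ty": 0, "tz": 0.065, "rx": 0, "ry": 0, "rz": 0}
    - {"tx": 0, "ty": 0, "tz": 0.09, "rx": 0, "ry": 0, "rz": 0}
    - {"tx": 0, "ty": 0, "tz": 0.12, "rx": 0, "ry": 0, "rz": 0}

```text
t: 4.28
ee_pos: [0.4985, 0.1692, 0.2437]
tcp_rot: [-0.0, 0.804, 0.595, -0.0]
ft_force: [1.0, -0.1, -0.7]
grip_width: 0.0114
grasp_force: 40.2
```

Emit:
move_arm:
  deltas:
    - {"tx": 0, "ty": 0, "tz": 0.015, "rx": 0, "ry": 0, "rz": 0}
    - {"tx": 0, "ty": 0, "tz": 0.03, "rx": 0, "ry": 0, "rz": 0}
    - {"tx": 0, "ty": 0, "tz": 0.045, "rx": 0, "ry": 0, "rz": 0}
    - {"tx": 0, "ty": 0, "tz": 0.045, "rx": 0, "ry": 0, "rz": 0}

```text
t: 4.78
ee_pos: [0.4996, 0.1693, 0.2892]
tcp_rot: [0.0, 0.804, 0.595, 0.001]
ft_force: [0.4, -0.5, -1.5]
grip_width: 0.0118
grasp_force: 40.3
```

```bash
python3 - <<'E'
from h import *
w=shot('wrist','w4');t=shot('side','s4');print(w['st']['ee_pos'],w['st']['grip_width'],w['st']['grasp_force'],w['st']['ft_force'])
b=t['frame'][110:260,220:340][:,:,::-1]
im=np.hstack([w['frame'][:,:,::-1],cv2.resize(b,(288,360),interpolation=cv2.INTER_CUBIC)[:384] if 0 else np.vstack([cv2.resize(b,(288,360),interpolation=cv2.INTER_CUBIC),np.zeros((24,288,3),'uint8')])])
cv2.imwrite('pics/m4.png',im)
E
```

```text
[0.49959934 0.16925776 0.28917461] 0.011784114124715847 40.28673470020294 [ 0.37554307 -0.53093543 -1.53573148]
```

View pics/m4.png

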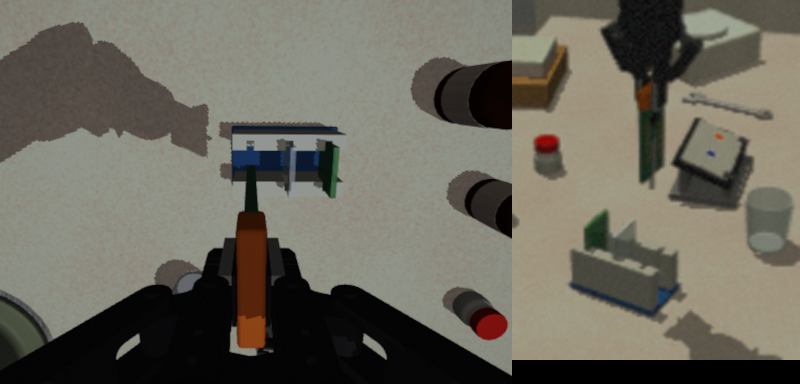

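The card is held, plumb and clear of the rack, with both panels still standing. In the wrist view its rail ends at row 347 and its lower corner is near (251,168). I'll check the in-hand pose and plan the placing.

```bash
python3 - <<'E'
from h import *
s=load('w4')
tool=dict(s); M=np.array(s['tool_from_camera'])
def pt(X): 
    K,d,_,_=cam(s); return cv2.projectPoints(np.atleast_2d(X).astype(float),cv2.Rodrigues(M[:3,:3].T)[0],-M[:3,:3].T@M[:3,3],K,d)[0][:,0]
for zt in(-.0285,-.031): print(zt,pt([[x,y,zt] for x in(-.027,.027) for y in(-.006,.006)]).round(1).tolist(), pt([[.027,-.003,zt+.124],[.027,.003,zt+.124],[.027,0,zt+.024]]).round(1).tolist())
c=s['frame'].astype(int)
for y in list(range(150,244,6))+[340,343,345,346,347,348,349,350]:
    r=c[y,225:285]; print(y,c[y,251],[i+225 for i in range(60) if r[i,0]>1.7*r[i,2] and r[i,0]>40][:1],[i+225 for i in range(60) if r[i,0]>1.7*r[i,2] and r[i,0]>40][-1:], [i+225 for i in range(60) if r[i].sum()<70 and r[i,1]>1.3*r[i,0]][::50] )
for y in range(158,178,2): print(y,c[y,240:264].sum(1).tolist())
# spot/stand
yaw=np.radians(-2.5); n=R.from_euler('z',yaw).apply([-np.sin(np.radians(20)),0,np.cos(np.radians(20))]);print(n)
E
```

```text
-0.0285 [[236.4, 346.1], [265.0, 346.1], [234.5, 226.1], [266.8, 226.1]] [[246.8, 162.4], [254.9, 162.4], [250.7, 205.6]]
-0.031 [[236.1, 350.5], [265.3, 350.5], [234.1, 228.7], [267.1, 228.7]] [[246.7, 163.1], [255.0, 163.1], [250.7, 207.5]]
150 [23 49 91] [] [] []
156 [23 49 92] [] [] []
162 [23 48 90] [] [] []
168 [ 9 18 12] [] [] [246]
174 [ 9 18 12] [] [] [247]
180 [ 8 19 12] [] [] [247]
186 [ 8 17 12] [] [] [247]
192 [ 7 17 12] [] [] [246]
198 [ 8 18 13] [] [] [246]
204 [ 8 18 13] [] [] [246]
210 [11 18 13] [] [] [245]
216 [44 17  5] [238] [264] []
222 [45 18  5] [237] [265] []
228 [47 19  5] [237] [265] []
234 [85 35 10] [236] [266] []
240 [88 36 11] [236] [266] []
340 [139  67  21] [238] [264] [227]
343 [138  66  20] [238] [265] [277]
345 [139  67  21] [238] [264] [226]
346 [138  64  19] [239] [264] [275]
347 [136  75  41] [240] [263] [226]
348 [136 115  95] [256] [260] [228]
349 [141 139 128] [] [] [227]
350 [141 138 126] [] [] [225]
158 [161, 161, 164, 164, 164, 165, 163, 163, 163, 160, 163, 159, 162, 161, 161, 163, 161, 162, 163, 139, 101, 81, 79, 84]
160 [160, 160, 162, 1
[... 331 characters left out ...]
79, 79, 84]
166 [104, 109, 108, 80, 83, 81, 72, 48, 37, 38, 40, 40, 40, 37, 43, 65, 83, 78, 80, 81, 81, 84, 82, 82]
168 [105, 81, 81, 81, 84, 83, 66, 46, 36, 36, 37, 39, 38, 37, 36, 63, 82, 80, 77, 80, 81, 80, 83, 81]
170 [84, 84, 85, 88, 88, 88, 68, 44, 38, 38, 40, 38, 39, 40, 36, 69, 87, 87, 87, 88, 89, 87, 86, 86]
172 [117, 113, 111, 112, 112, 114, 85, 46, 40, 39, 38, 39, 39, 40, 38, 72, 104, 115, 114, 114, 114, 115, 113, 113]
174 [113, 114, 116, 115, 114, 114, 78, 36, 40, 37, 38, 39, 35, 39, 39, 66, 100, 115, 112, 114, 115, 112, 115, 113]
176 [115, 113, 115, 114, 115, 112, 83, 41, 37, 37, 37, 39, 38, 42, 39, 56, 98, 114, 113, 112, 115, 115, 114, 115]
[-0.34169462  0.01491871  0.93969262]
```

The in-hand pose is good: tip offset about 1 mm and no tilt. I'll carry the card over, tilting it 20° on the way.

Emit:
move_arm:
  deltas:
    - {"tx": -0.012, "ty": -0.055, "tz": 0, "rx": -0.17, "ry": -4, "rz": 0}
    - {"tx": -0.024, "ty": -0.11, "tz": 0, "rx": -0.35, "ry": -8, "rz": 0}
    - {"tx": -0.036, "ty": -0.165, "tz": 0, "rx": -0.52, "ry": -12, "rz": 0}
    - {"tx": -0.048, "ty": -0.22, "tz": 0, "rx": -0.7, "ry": -16, "rz": 0}
    - {"tx": -0.06, "ty": -0.275, "tz": 0, "rx": -0.87, "ry": -20, "rz": 0}

```text
t: 5.5
ee_pos: [0.438, -0.107, 0.2878]
tcp_rot: [0.11, 0.791, 0.586, 0.136]
ft_force: [1.7, -0.6, -0.5]
grip_width: 0.0114
grasp_force: 40.2
```

Emit:
move_arm:
  deltas:
    - {"tx": -0.01, "ty": -0.05, "tz": 0, "rx": 0, "ry": 0, "rz": 0}
    - {"tx": -0.021, "ty": -0.099, "tz": -0.02, "rx": 0, "ry": 0, "rz": 0}
    - {"tx": -0.021, "ty": -0.099, "tz": -0.055, "rx": 0, "ry": 0, "rz": 0}
    - {"tx": -0.021, "ty": -0.099, "tz": -0.085, "rx": 0, "ry": 0, "rz": 0}
    - {"tx": -0.021, "ty": -0.099, "tz": -0.085, "rx": 0, "ry": 0, "rz": 0}

```text
t: 6.12
ee_pos: [0.4158, -0.2032, 0.2004]
tcp_rot: [0.106, 0.792, 0.585, 0.134]
ft_force: [-0.4, 0.4, -0.5]
grip_width: 0.0115
grasp_force: 40.2
```

```bash
cat > tipc.py <<'E'
from h import *
g=get_state(); q=R.from_quat(g['tcp_rot'],scalar_first=True)
n=np.array([-.3417,.0149,.9397]); spot=np.array([.469,-.2085,.060])
tip=g['ee_pos']+q.apply([-.001,.0007,.1162]); e=tip-spot
print('t',g['t'],'ee',g['ee_pos'].round(4),'tip',tip.round(4),'err',e.round(4),'along n',(e@n).round(4),'lat',(e-n*(e@n)).round(4),'ang',np.degrees(np.arccos(-q.as_matrix()[:,2]@n)),'F',g['ft_force'].round(2),'grip',g['grasp_force'])
E
python3 - <<'E'
from tipc import *
w=shot('wrist','w5');t=shot('top','t5');s=shot('side','s5')
def c(i,x,y,w,h,W,H): return np.clip(cv2.resize(i['frame'][y:y+h,x:x+w][:,:,::-1],(W,H),interpolation=cv2.INTER_CUBIC)*1.4,0,255).astype('uint8')
P=tip
for i,nm in((t,'top'),(s,'side')): print(nm,proj(i,[tip,spot]))
im=np.hstack([c(s,270,120,80,80,400,400),c(t,280,190,80,80,400,400)])
cv2.imwrite('pics/m5.png',im)
E
```

```text
t 6.125 ee [ 0.4158 -0.2032  0.2004] tip [ 0.4554 -0.2056  0.0911] err [-0.0136  0.0029  0.0311] along n 0.034 lat [-0.002   0.0023 -0.0008] ang 0.2679451485737116 F [-0.44  0.4  -0.52] grip 40.234335064888
top [[327.56909559 232.10444222]
 [326.79104847 227.7971607 ]]
side [[309.89784284 159.82872818]
 [306.28909845 166.19426698]]
```

View pics/m5.png

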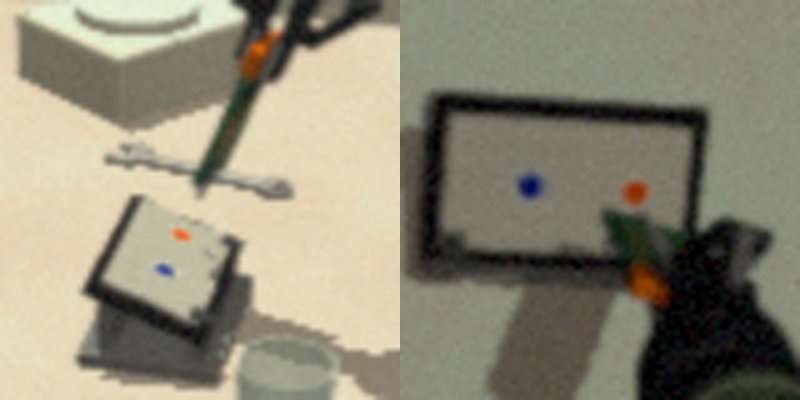

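In the side view the tip is at about (310,159) and the dot at (306,167), both within about 1 px of prediction. I'll approach along the normal.

Emit:
move_arm:
  deltas:
    - {"tx": 0.004, "ty": -0.002, "tz": -0.006, "rx": 0, "ry": 0, "rz": 0}
    - {"tx": 0.007, "ty": -0.0025, "tz": -0.013, "rx": 0, "ry": 0, "rz": 0}
    - {"tx": 0.0105, "ty": -0.0027, "tz": -0.022, "rx": 0, "ry": 0, "rz": 0}
    - {"tx": 0.0105, "ty": -0.0027, "tz": -0.022, "rx": 0, "ry": 0, "rz": 0}
    - {"tx": 0.0105, "ty": -0.0027, "tz": -0.022, "rx": 0, "ry": 0, "rz": 0}

```text
t: 6.9
ee_pos: [0.4284, -0.2074, 0.1811]
tcp_rot: [0.109, 0.792, 0.586, 0.135]
ft_force: [0.2, -0.4, -0.8]
grip_width: 0.0111
grasp_force: 40.2
```

```bash
python3 tipc.py
```

```text
t 6.9 ee [ 0.4284 -0.2074  0.1811] tip [ 0.4685 -0.2103  0.0721] err [-0.0005 -0.0018  0.0121] along n 0.0115 lat [ 0.0034 -0.0019  0.0013] ang nan F [ 0.16 -0.35 -0.85] grip 40.18911838531494tipc.py:5: RuntimeWarning: invalid value encountered in arccos
  print('t',g['t'],'ee',g['ee_pos'].round(4),'tip',tip.round(4),'err',e.round(4),'along n',(e@n).round(4),'lat',(e-n*(e@n)).round(4),'ang',np.degrees(np.arccos(-q.as_matrix()[:,2]@n)),'F',g['ft_force'].round(2),'grip',g['grasp_force'])
```

Emit:
move_arm:
  deltas:
    - {"tx": 0, "ty": 0.001, "tz": -0.004, "rx": 0, "ry": 0, "rz": 0}
    - {"tx": -0.0007, "ty": 0.0018, "tz": -0.0088, "rx": 0, "ry": 0, "rz": 0}
    - {"tx": -0.0007, "ty": 0.0018, "tz": -0.0088, "rx": 0, "ry": 0, "rz": 0}
    - {"tx": -0.0007, "ty": 0.0018, "tz": -0.0088, "rx": 0, "ry": 0, "rz": 0}
    - {"tx": -0.0007, "ty": 0.0018, "tz": -0.0088, "rx": 0, "ry": 0, "rz": 0}

```text
t: 7.52
ee_pos: [0.4279, -0.2059, 0.1726]
tcp_rot: [0.11, 0.792, 0.586, 0.135]
ft_force: [-0.6, -0.3, -1.0]
grip_width: 0.0115
grasp_force: 40.2
```

```bash
python3 tipc.py 2>/dev/null; python3 - <<'E'
from h import *
F=[]
for i in range(4): s=shot('side','s6'); F.append(s['st']['ft_force'])
print(np.mean(F,0),np.std(F,0))
E
```

```text
t 7.525 ee [ 0.4279 -0.2059  0.1726] tip [ 0.468  -0.2088  0.0636] err [-0.001  -0.0003  0.0036] along n 0.0037 lat [ 0.0003 -0.0004  0.0001] ang nan F [-0.61 -0.28 -0.97] grip 40.189855098724365
[ 0.02018434 -0.23480928 -0.58822079] [0.46196786 0.18274905 0.4057327 ]
```

Emit:
move_arm:
  deltas:
    - {"tx": 0.001, "ty": 0, "tz": -0.0028, "rx": 0, "ry": 0, "rz": 0}
    - {"tx": 0.002, "ty": 0, "tz": -0.0056, "rx": 0, "ry": 0, "rz": 0}
    - {"tx": 0.002, "ty": 0, "tz": -0.0056, "rx": 0, "ry": 0, "rz": 0}
    - {"tx": 0.002, "ty": 0, "tz": -0.0056, "rx": 0, "ry": 0, "rz": 0}

```text
t: 8.22
ee_pos: [0.4299, -0.2059, 0.167]
tcp_rot: [0.109, 0.792, 0.586, 0.135]
ft_force: [-0.7, -0.2, 1.2]
grip_width: 0.0114
grasp_force: 40.5
```

```bash
cat > fm.py <<'E'
from h import *
F=[]
for i in range(6): s=shot('side','s6'); F.append(s['st']['ft_force'])
n=np.array([-.3417,.0149,.9397]);F=np.array(F);print(F.mean(0),'n',(F@n).mean(),(F@n).std())
E
python3 tipc.py 2>/dev/null; python3 fm.py
```

```text
t 8.225 ee [ 0.4299 -0.2059  0.167 ] tip [ 0.47   -0.2088  0.0579] err [ 0.001  -0.0003 -0.0021] along n -0.0023 lat [ 0.0002 -0.0003  0.0001] ang nan F [-0.66 -0.15  1.22] grip 40.46705961227417
[-0.30965271 -0.00576731  1.04156837] n 1.0844841924821444 0.31738045863118547
```

Emit:
move_arm:
  deltas:
    - {"tx": 0.0006, "ty": 0, "tz": -0.0017, "rx": 0, "ry": 0, "rz": 0}
    - {"tx": 0.0012, "ty": 0, "tz": -0.0033, "rx": 0, "ry": 0, "rz": 0}
    - {"tx": 0.0012, "ty": 0, "tz": -0.0033, "rx": 0, "ry": 0, "rz": 0}
    - {"tx": 0.0012, "ty": 0, "tz": -0.0033, "rx": 0, "ry": 0, "rz": 0}

```text
t: 9.02
ee_pos: [0.4311, -0.2059, 0.1636]
tcp_rot: [0.109, 0.792, 0.586, 0.135]
ft_force: [-1.1, -0.2, 2.4]
grip_width: 0.0112
grasp_force: 40.6
```

```bash
python3 tipc.py 2>/dev/null; python3 fm.py; python3 - <<'E'
from h import *
t=shot('top','t7');s=load('s6')
def c(i,x,y,w,h,W,H): return np.clip(cv2.resize(i['frame'][y:y+h,x:x+w][:,:,::-1],(W,H),interpolation=cv2.INTER_CUBIC)*1.4,0,255).astype('uint8')
cv2.imwrite('pics/m7.png',np.hstack([c(s,280,130,50,50,400,400),c(t,295,200,50,50,400,400)]))
E
```

```text
t 9.025 ee [ 0.4311 -0.2059  0.1636] tip [ 0.4712 -0.2088  0.0546] err [ 0.0022 -0.0003 -0.0054] along n -0.0058 lat [ 0.0002 -0.0002  0.0001] ang nan F [-1.12 -0.15  2.36] grip 40.643178820610046
[-0.90081703 -0.588284    1.86002305] n 2.046907403034392 0.5079048448267702
```

View pics/m7.png

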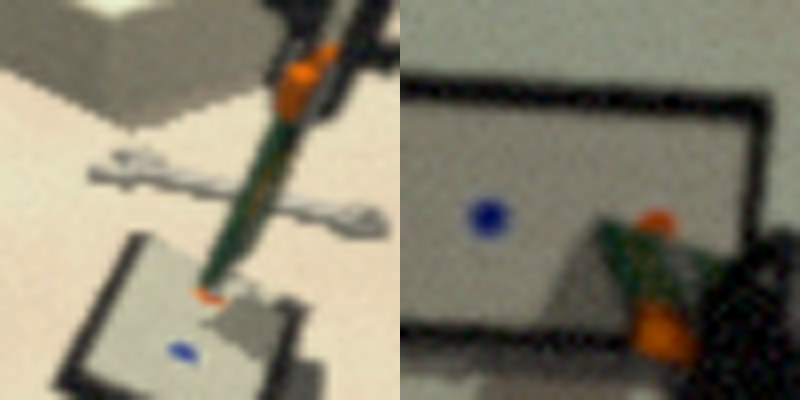

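The side view shows the pin ending on the orange dot at about (209,295) in the crop. The normal force is about 2.8 N, so the pin is roughly half in.

```bash
python3 -c "
from bench import *
print(sign_off())"
```

```text
the job is handed in; nothing more can be done
None
```

The job is handed in with the card still gripped and at rest: its pin is on the orange dot, square to the slope and about half pushed in (about 2.8 N). Both glass panels were still standing when last seen, just after the lift, and no verdict came back from the sign-off.

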